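# Get the large finger plane out of the plane till

### The job

Open the sloping plane till by lifting the low end of its lid over the lip and sliding the lid down out of its grooves, and lay the lid flat on the bare bench, pull bar up. Then take out the larger finger plane and set it down gently on its sole, near the middle of the cork mat. Leave the smaller plane in the till, drop nothing, and leave the glue bottle, the tin and the hammer where they are.

Things in the scene. Friction and masses are not known exactly. Their poses are not given: they have to be found in the camera images.
- till: Fixed wooden plane till on the bench: a case shaped like a writing slope, 222 wide (y), 190 deep (x from -83 at the lip to 107 at the back), open face falling at 30 degrees towards its -x side, the side nearer the robot; low edge about 90 high, high end about 195 high. Origin on the bench, mid-width; x level towards the high end, z up.
- till_slope (a point): Point on the till at the inner foot of the lip, mid-width, level with the ledges the lid lies on. x runs up the 30-degree slope, y across, z square out of it. The lip (the front board's top) is 5 high, 10 thick, from x -10 to 0, across the low end. The lid's grooves are cut in the 16 thick side boards: inner faces at y -95 and 95, groove bottoms at y -103 and 103, ledges at z 0.
- till_cheeks (a point): On the till, axes as till_slope: mid-width, level with the lower ends and undersides of the two cheeks, 88 up the slope and 13 above the ledges. The cheeks cover the grooves from here up to the head board (inner face 171 up the slope) and are 7 thick. Below here the grooves are open above, their outer walls 7 high.
- till_floor (a point): On the till's inner floor, axes as till_slope: mid-width, 44 up the slope, 38 below the ledges, against the upper face of a ledger strip (10 high) on which the planes' toes rest. A strip 8 wide and 7 high runs up the middle; one plane lies on each side of it, at about y -36 and 36, which on which side varies.
- lid: Loose wooden lid 168 (x) x 202 (y) x 7, 0.12 to 0.22 kg. Origin at the centre of its underside, x to its high end, z out of its upper face. Shut, it lies on the ledges against the lip, high end in the grooves, with 6 free above it under the cheeks and 2 at each side. Its low end can be tilted up about 12; over 5 clears the lip. Slid down about 85 it is clear of the cheeks and free.
- lid_pull (a point): Middle of the lid's pull bar: 26 thick (lid x), 96 long (lid y), 20 high, standing on the upper face; 46 from the lid's centre towards its low end, 17 above the underside.
- lid_low (a point): Middle of the low edge of the lid's underside, 84 from its centre; axes as the lid.
- lid_high (a point): Middle of the high edge of the lid's underside, 84 from its centre; axes as the lid.
- large_plane: The larger brass finger plane, 70 long, 26 wide, flat parallel sides 26 high, steel iron and dark wedge reaching about 30 high; 0.14 to 0.24 kg. Origin on the sole 24 behind the toe, mid-width; x from toe to heel, z up from the sole. Lies sole down in one bay, toe down the slope.
- large_plane_mid (a point): Centre of the large plane, at mid-length (35 behind the toe, 11 behind the origin), mid-width, 13 above the sole; the sides are full height from 19 ahead of it to 23 behind it, to be gripped here across the 26 width.
- small_plane: The smaller brass finger plane, 48 long, 18 wide, 18 high, in the other bay. Origin and axes as for the large one. Stays in the till.
- mat: Fixed cork mat on the bench, 150 (x) x 120 (y) x 5 thick. Origin at the centre of its underside.
- glue: White glue bottle, 60 diameter, 160 high, standing on the bench. Origin under its centre.
- tin: Plain metal tin, 72 diameter, 85 high, standing on the bench. Origin under its centre.
- hammer: Small hammer, 260 long, lying on the bench. Origin under its middle, handle towards -x.
Not all that is in view belongs to the job. Several things have the shape of the mat; the one meant has the colours described above.

How it is judged:
On the way, in this order (a step that is already met when the one before it is completed fails the run):
1. the lid's low end is lifted over the lip while its high end is still under the cheeks (z of lid_low in the frame of till_slope above 0.005 m and x of lid_high in the frame of till_slope above 0.1 m and z of lid_high in the frame of till_slope below 0.0075 m).
2. the lid is slid down the slope until its high end is out from under the cheeks (x of lid_high in the frame of till_slope between 0.02 and 0.088 m and z of lid_high in the frame of till_slope below 0.03 m).
3. the lid lies flat on the bench, pull bar up, let go (height (world z) of lid between -0.003 and 0.0035 m and angle between lid's own z axis and vertical below 0.04 rad and contact force between lid and mat below 0.05 N and contact force between lid and the fingers below 0.05 N and linear speed of lid below 0.02 m/s), for 0.2 s.
4. the large plane is lifted clear out of the till (z of large_plane_mid in the frame of till_slope above 0.015 m).
At the end, for the whole second after the job is handed in: Large plane at rest on its sole on the mat (tilt under 0.08 rad), its middle within 35 mm of the mat's centre; lid at rest flat on the bare bench, bar up, not on the mat; small plane still in the till within 30 mm of its start (z of large_plane in the frame of mat between 0.002 and 0.008 m and angle between large_plane's own z axis and vertical below 0.08 rad and horizontal distance between large_plane_mid and mat below 0.035 m and linear speed of each of large_plane, lid below 0.02 m/s and height (world z) of lid between -0.003 and 0.0035 m and angle between lid's own z axis and vertical below 0.04 rad and contact force between lid and mat below 0.05 N and distance of small_plane from where it was at the start of the episode below 0.03 m); the robot touches nothing.
It fails at once if the glue bottle, tin or hammer is moved more than 20 mm (distance of any of glue, tin, hammer from where it was at the start of the episode above 0.02 m).
It fails at once if the small plane is moved more than 30 mm (distance of small_plane from where it was at the start of the episode above 0.03 m).
It fails at once if the large plane is dropped on the mat or bench (faster than 0.5 m/s close above it) (height (world z) of large_plane below 0.04 m and linear speed of large_plane above 0.5 m/s).
It fails at once if the lid is dropped on the bench (faster than 0.6 m/s close above it) (height (world z) of lid below 0.04 m and linear speed of lid above 0.6 m/s).
It also fails if it takes over 58 s, if anything falls off the work surface, if the arm or the gripper's body presses on something with over 40 N, if the wrist force passes 120 N, or if a joint passes its speed limit or range.

### The arm

A 6-joint arm with a two-finger parallel gripper is mounted at the origin on the work surface. World frame = base frame: x ahead of the robot, y to its left, z up, the work surface at z = 0. Lengths are in m, angles in rad, forces in N, time in s.
With the tool pointing down it reaches from about 0.3 to 0.775 m from the base axis. Payload 14.6 kg.
Tool frame: the origin (TCP) lies at the centre of the arm's flange, where the gripper is bolted on; the fingertips stand 199 mm ahead of it and the grasp point (between the pads) lies 180 mm ahead of it; z points along the fingers, y is the line along which they close (so a half turn about z gives the same grasp; the last joint's range is limited). The gripper opens to 94 mm and grips with 3 to 60 N. Pads are 16 mm wide; open, the fingers measure 119 mm over their backs; the gripper's body (75 mm by 177 mm) begins 78 mm behind the grasp point.
Start: joints at [-1.196, 0.3, 1.521, -0, 1.321, -0.067], TCP at [0.235, -0.497, 0.405] pointing down, gripper open.
Joint ranges: [-3.03, 3.03], [-0.79, 2.21], [0.23, 2.52], [-1.04, 4.18], [0, 3.07], [-2.55, 2.55]. Speed limits (rad/s): [2.22, 2.22, 2.57, 3.14, 3.14, 3.14].

### API

Orientations are given as [roll, pitch, yaw] about the fixed x, y, z axes, in that order (R = Rz(yaw) Ry(pitch) Rx(roll)).
In Python, from station import ctrl gives the robot as it stands. The module is installed in compiled form; this text tells all that it offers.
- The arm moves only by the tool servo_tool, never from a script. Its argument "motion" is a list of rows, each a list of 5 numbers: the closure, from 0 (fully open) to 1 (shut), then the shift along the world's x, y, z in cm, then the turn about the world's z in degrees. A call has 1 to 20 rows; each row is the pose to reach, as a shift and turn from the pose commanded when the call began; what a row does not reach only later rows make up. A row lasts 1/8 s, in which the tool goes at most 62.5 mm and 10.7 degrees, less where a joint would pass 70% of its speed; a pose out of reach is approached as far as the arm can. A call with a gripper value outside its range is refused whole. The fingers move at their own pace and stop on an object; "squeeze" is the grip in N (left out, the last holds). Time passes only in rows, so rows that repeat a pose let the fingers close. It gives the time, the measured TCP pose, the force, the opening and the grip force at its end, in the units of the state.
- ctrl.get_obs(): the state, without advancing time (a new reading comes with each control period).
- ctrl.camera(name): name is "side" or "top"; returns a dict with "image" (480x640x3 uint8, red, green, blue), "fx", "fy", "cx", "cy" (pixels), "camera_from_world" (4x4, takes a point from world to camera coordinates). Camera axes: x right, y up, looking along -z (the intrinsics and any distortion apply to the point x, -y, -z); pixel columns grow to the right and rows downward; lengths in m; the calibration is good to about 2 mm. A picture is of the moment at which its call begins. There is no depth.
- ctrl.hand_in(): hands the job in; it is judged then, once.
The state is a dict: "time_s": time; "qpos": joint angles; "joint_vel": joint speeds; "tau": joint torques, N m; "ee_pos": TCP position; "eef_rot": TCP orientation; "force": force on the tool from outside, world axes, zero at the start; "moment": the same for the moment, N m; "grip_width": finger opening in m; "grip_force": force on a finger pad.
Only numpy, scipy, OpenCV 4.12 (cv2) and the standard library are available. Lean on these libraries where they do the work, as an engineer would, in place of code of your own. Each camera call takes 0.05 s, during which the arm holds its last target. There are 200 camera calls.

## Working session

There is one attempt and no reset: what is moved stays moved. The work goes in short steps, Python scripts to look and compute and a tool call to move; the robot and the scene stay as the last step left them, time stands still between calls to the robot, and variables do not carry over. Pictures are saved under pics/ and viewed, at most 10 in all, crops included, and the job is handed in when it is done.

Besides the shell and the picture viewer there is one more tool, called after "Call:" as name([rows], argument=value, ...), one row to a line, values as JSON. servo_tool: Moves the arm, as the interface text tells. Its arguments: {"type":"object","properties":{"motion":{"type":"array","items":{"type":"array","items":{"type":"number"}}},"squeeze":{"type":"number"}},"required":["motion"]}

```bash
mkdir -p pics; cat > h.py <<'E'
import numpy as np, cv2
from station import ctrl
def snap(n,f):
    c=ctrl.camera(n); cv2.imwrite('pics/'+f,cv2.cvtColor(c['image'],cv2.COLOR_RGB2BGR)); 
    np.savez('pics/'+f+'.npz',T=c['camera_from_world'],k=[c['fx'],c['fy'],c['cx'],c['cy']]); return c
def ray(f,u,v):
    d=np.load('pics/'+f+'.npz');T=d['T'];fx,fy,cx,cy=d['k']
    r=T[:3,:3].T@np.array([(u-cx)/fx,-(v-cy)/fy,-1]); o=-T[:3,:3].T@T[:3,3]; return o,r
def atz(f,u,v,z):
    o,r=ray(f,u,v); return o+r*(z-o[2])/r[2]
def proj(f,p):
    d=np.load('pics/'+f+'.npz');T=d['T'];fx,fy,cx,cy=d['k']
    q=T[:3,:3]@np.array(p)+T[:3,3]; return np.round([cx+fx*q[0]/-q[2],cy+fy*q[1]/q[2]],1)
def tri(f1,p1,f2,p2):
    o1,r1=ray(f1,*p1);o2,r2=ray(f2,*p2)
    s=np.linalg.lstsq(np.c_[r1,-r2],o2-o1,rcond=None)[0]
    a=o1+r1*s[0];b=o2+r2*s[1]; return (a+b)/2,np.linalg.norm(a-b)
E
python3 - <<'E'
from h import *
for n in('top','side'):
    c=snap(n,n+'0.png'); print({k:v for k,v in c.items() if k!='image'})
print(ctrl.get_obs())
E
```

```text
{'fx': 529.5758821989111, 'fy': 529.5758821989111, 'cx': 332.8713123255621, 'cy': 238.04096035801214, 'camera_from_world': array([[-0.01113302, -0.99991141, -0.00729512, -0.04047374],
       [ 0.9921356 , -0.01195547,  0.12459543, -0.51685853],
       [-0.12467161, -0.00585063,  0.99218081, -1.64182174],
       [ 0.        ,  0.        ,  0.        ,  1.        ]])}
{'fx': 476.89557065150325, 'fy': 476.89557065150325, 'cx': 317.7305963675411, 'cy': 245.80445274379872, 'camera_from_world': array([[ 0.81305352, -0.58211219,  0.00945391, -0.44756267],
       [ 0.30044421,  0.43343795,  0.84962628, -0.26165367],
       [-0.4986755 , -0.68795126,  0.52730049, -1.34175894],
       [ 0.        ,  0.        ,  0.        ,  1.        ]])}
{'time_s': 0.1, 'qpos': array([-1.19562478e+00,  3.00423671e-01,  1.52149618e+00,  3.04147163e-06,
        1.32071210e+00, -6.65973264e-02]), 'joint_vel': array([ 0.00017493,  0.00028366, -0.00233934,  0.00024373, -0.00063336,
       -0.00012292]), 'tau': array([ 2.58286382e-03, -5.32644331e+01, -3.53281045e+01,  7.10105198e-02,
        2.34826683e-02, -8.96030429e-05]), 'ee_pos': array([ 0.23513683, -0.49717698,  0.40414816]), 'eef_rot': array([-3.14055586e+00, -7.21027685e-05,  4.41768078e-01]), 'force': array([-0.5306516 , -0.12972635,  0.33392718]), 'moment': array([ 0.02945858,  0.0248442 , -0.02151955]), 'grip_force': 0.0, 'grip_width': 0.09406249835808247}
```

View pics/top0.png

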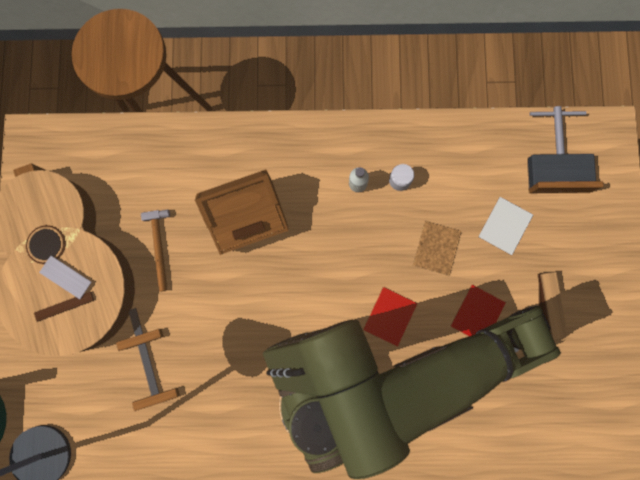

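View pics/side0.png

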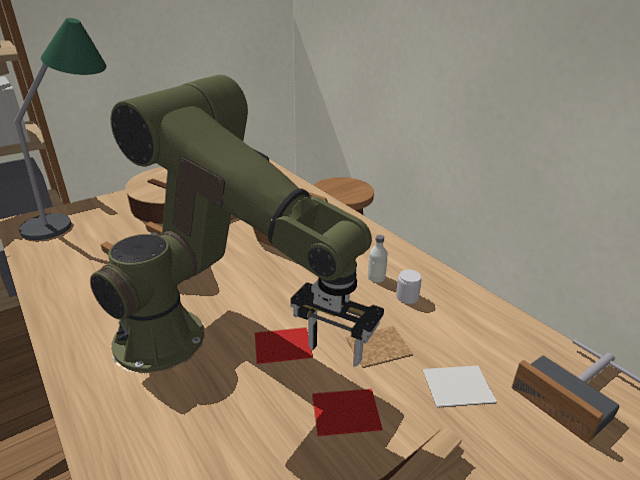

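```bash
python3 - <<'E'
import cv2,numpy as np
a=cv2.imread('pics/top0.png')[160:265,185:305]; b=cv2.imread('pics/side0.png')[270:375,280:400]
r=lambda x:cv2.resize(x,None,fx=3.3,fy=3.3,interpolation=cv2.INTER_CUBIC)
cv2.imwrite('pics/crop.png',np.hstack([r(a),r(b)]))
E
```

```text
(no output)
```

View pics/crop.png

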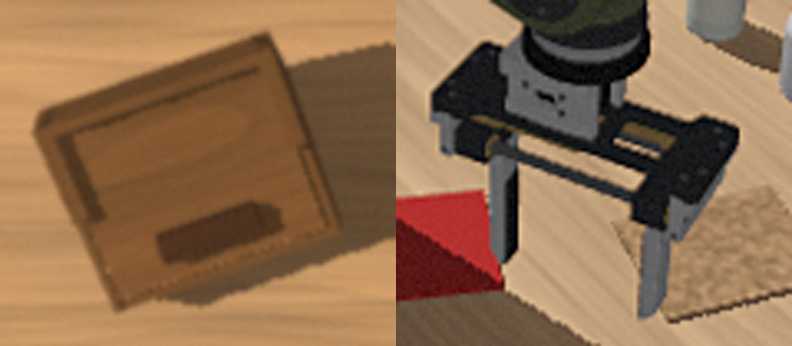

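```bash
cat > fit.py <<'E'
from h import *
from scipy.optimize import least_squares
px=np.array([[220.8,253.3],[288,230.3],[196.2,199.4],[265.9,170.6]])
m=np.array([[-83,111,90],[-83,-111,90],[107,111,195],[107,-111,195]])/1e3
def w(p,m): c,s=np.cos(p[2]),np.sin(p[2]); return np.array([[p[0]+c*a-s*b,p[1]+s*a+c*b,z] for a,b,z in m])
r=least_squares(lambda p:np.ravel([proj('top0.png',q)-x for q,x in zip(w(p,m),px)]),[.5,.15,.3],diff_step=1e-2)
print(r.x,np.degrees(r.x[2]),r.fun.reshape(-1,2))
for n,u,v,z in[('mat',438,248,.005),('glue',359,180,.08),('tin',402,177,.085),('red1',390,316,0),('red2',478,312,0),('white',506,226,0),('hamL',163,291,.02),('hamtop',158,213,.02),('bar',185+218/3.3,160+231/3.3,.125)]: print(n,atz('top0.png',u,v,z).round(3))
for q in [(414,262),(450,274),(462,234),(424,222)]: print(atz('top0.png',*q,.005).round(3))
E
python3 fit.py
```

```text
[0.56552035 0.21413291 0.34456012] 19.741840664981975 [[ 1.3  5.4]
 [ 2.8  3.1]
 [-3.1 -5.3]
 [-0.4 -2.8]]
mat [ 0.484 -0.382  0.005]
glue [ 0.691 -0.13   0.08 ]
tin [ 0.698 -0.263  0.085]
red1 [ 0.27  -0.224  0.   ]
red2 [ 0.279 -0.502  0.   ]
white [ 0.553 -0.605  0.   ]
hamL [0.356 0.491 0.02 ]
hamtop [0.606 0.514 0.02 ]
bar [0.532 0.198 0.125]
[ 0.44  -0.304  0.005]
[ 0.4   -0.418  0.005]
[ 0.528 -0.461  0.005]
[ 0.568 -0.34   0.005]
```

Call:
servo_tool([
  [0, 2.5, 6, 2, 10],
  [0, 5, 12, 4, 20],
  [0, 7.5, 18, 4, 30],
  [0, 10, 24, 4, 40],
  [0, 13, 30, 4, 50],
  [0, 16, 36, 4, 60],
  [0, 18, 42, 4, 70],
  [0, 18.5, 48, 4, 80],
  [0, 18, 54, 4, 84.4],
  [0, 17, 60, 4, 84.4],
  [0, 16, 66, 4, 84.4],
  [0, 14, 72, 4, 84.4],
  [0, 13, 78, 4, 84.4],
  [0, 11, 83, 4, 84.4],
  [0, 10, 88, 4, 84.4],
  [0, 9.5, 91, 4, 84.4],
  [0, 9.5, 91, 4, 84.4],
  [0, 9.5, 91, 4, 84.4],
])

```text
time_s: 2.35
ee_pos: [0.3303, 0.4123, 0.4444]
eef_rot: [-3.141, 0.0, 1.915]
force: [-0.3, 0.2, 0.2]
grip_width: 0.0942
grip_force: 0.0
```

```bash
python3 - <<'E'
from h import *
for n in('top','side'): snap(n,n+'1.png')
r=lambda x:cv2.resize(x,(400,400),interpolation=cv2.INTER_CUBIC)
s=proj('side1.png',[.55,.2,.12]).astype(int);t=proj('top1.png',[.55,.2,.12]).astype(int);print(s,t)
f=lambda n,c,k:cv2.imread('pics/'+n)[c[1]-k:c[1]+k,c[0]-k:c[0]+k]
cv2.imwrite('pics/crop2.png',np.hstack([r(f('top1.png',t,50)),r(f('side1.png',s,62))]))
E
```

```text
[285 219] [250 224]
```

View pics/crop2.png

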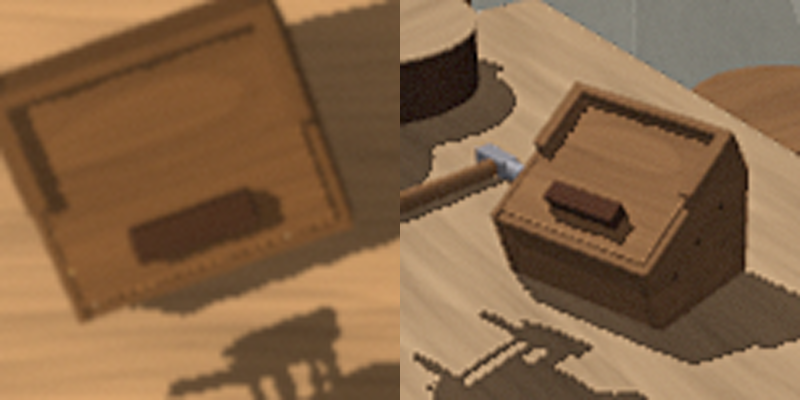

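```bash
cat > fit2.py <<'E'
from h import *
from scipy.optimize import least_squares
def pr(f,p):
    d=np.load('pics/'+f+'.npz');T=d['T'];fx,fy,cx,cy=d['k'];q=T[:3,:3]@p+T[:3,3];return np.array([cx+fx*q[0]/-q[2],cy+fy*q[1]/q[2]])
S,T='side1.png','top1.png'
print('bar top',tri(S,(281.3,219.3),T,(248.3,230.8)))
print('hiL',tri(S,(278.2,183.3),T,(196.2,199.4)),'hiR',tri(S,(326.2,197.3),T,(265.9,170.6)))
lowz,hiz=.09,.195
L=[(S,(253.1,223.6),(-83,111,90)),(S,(302,241.6),(-83,-111,90)),(S,(278.2,183.3),(107,111,195)),(S,(303,258.4),(-83,-111,0)),
(T,(196.2,199.4),(107,111,195)),(S,(281.3,219.3),'bar'),(T,(248.3,230.8),'bar'),(T,(220.5,254),(-83,111,0))]
# p: x,y,yaw, slope origin x,z in till
def W(p,m):
    if m=='bar':
        a=.038;n=.027;m=np.array([p[3]+a*.866-n*.5,0,p[4]+a*.5+n*.866])
    else: m=np.array(m)/1e3
    c,s=np.cos(p[2]),np.sin(p[2]);return np.array([p[0]+c*m[0]-s*m[1],p[1]+s*m[0]+c*m[1],m[2]])
f=lambda p:np.r_[np.ravel([pr(n,W(p,m))-x for n,x,m in L]),(p[3]+.0735)*500,(p[4]-.09)*500]
r=least_squares(f,[.56,.21,.34,-.0735,.09]);p=r.x
print(p,np.degrees(p[2]));print(r.fun.round(1));print('bar top mid',W(p,'bar'))
E
python3 fit2.py
```

```text
bar top (array([0.5326973 , 0.20407918, 0.12516834]), np.float64(0.007183584916856527))
hiL (array([0.61417493, 0.3467394 , 0.18948889]), np.float64(0.00031383184904522593)) hiR (array([0.69394004, 0.14680926, 0.19030463]), np.float64(0.006059622151326166))
[ 0.57799925  0.2213089   0.3973164  -0.07246596  0.08930462] 22.76455283619611
[-2.8  0.4 -0.3 -0.5  1.8 -4.2 -1.1  4.6 -6.7 -7.  -1.5 -0.9  1.3 -0.2
  7.4  4.4  0.5 -0.3]
bar top mid [0.52907436 0.20077838 0.13168662]
```

```bash
sed -i 's/^L=.*/L=[(S,(253.1,223.6),(-83,111,90)),(S,(302,241.6),(-83,-111,90)),(S,(278.2,183.3),(76,111,195)),(S,(326.2,197.3),(76,-111,195)),(S,(303,258.4),(-83,-111,0)),/; s/^(T,(196.2,199.4),(107,111,195))/(T,(196.2,199.4),(76,111,195)),(T,(265.9,170.6),(76,-111,195)),(T,(287.5,228.5),(-83,-111,0))/' fit2.py; python3 fit2.py | tail -8
```

```text
bar top (array([0.5326973 , 0.20407918, 0.12516834]), np.float64(0.007183584916856527))
hiL (array([0.61417493, 0.3467394 , 0.18948889]), np.float64(0.00031383184904522593)) hiR (array([0.69394004, 0.14680926, 0.19030463]), np.float64(0.006059622151326166))
[ 0.58630642  0.22475169  0.35179889 -0.07549346  0.08814197] 20.156591769723253
[-1.1 -1.5 -0.6 -1.3 -0.1 -2.4  1.3 -1.5 -1.4  3.8 -3.3 -2.2 -0.7 -0.2
  2.5  2.  -1.  -1.5 -0.1 -1.6  4.7  0.8 -1.  -0.9]
bar top mid [0.53365595 0.20542536 0.13052397]
```

Call:
servo_tool([
  [0.3, 4, -4, 0, 0],
  [0.57, 8, -8, 0, 0.5],
  [0.57, 12, -12, 0, 0.5],
  [0.57, 16, -16, 0, 0.5],
  [0.57, 20.7, -20.6, 0, 0.5],
  [0.57, 20.7, -20.6, -4, 0.5],
  [0.57, 20.7, -20.6, -8, 0.5],
  [0.57, 20.7, -20.6, -9.5, 0.5],
  [0.57, 20.7, -20.6, -9.5, 0.5],
  [0.57, 20.7, -20.6, -9.5, 0.5],
])

```text
time_s: 3.7
ee_pos: [0.5373, 0.2069, 0.3515]
eef_rot: [3.139, 0.0, 1.924]
force: [-0.2, 1.0, -0.2]
grip_width: 0.0408
grip_force: 0.0
```

```bash
python3 - <<'E'
from h import *
for n in('top','side'): snap(n,n+'2.png')
r=lambda x:cv2.resize(x,(400,400),interpolation=cv2.INTER_CUBIC)
s=proj('side2.png',[.535,.205,.13]).astype(int);t=proj('top2.png',[.55,.2,.12]).astype(int);print(s,t)
f=lambda n,c,k:cv2.imread('pics/'+n)[c[1]-k:c[1]+k,c[0]-k:c[0]+k]
cv2.imwrite('pics/crop3.png',cv2.resize(f('side2.png',s,40),(600,600),interpolation=cv2.INTER_CUBIC))
o=ctrl.get_obs();print(o['ee_pos'],o['grip_width'],o['force'])
E
```

```text
[280 217] [250 224]
[0.5372231  0.20690176 0.35114181] 0.04043971094688659 [0.02810668 0.28516354 0.00289772]
```

View pics/crop3.png

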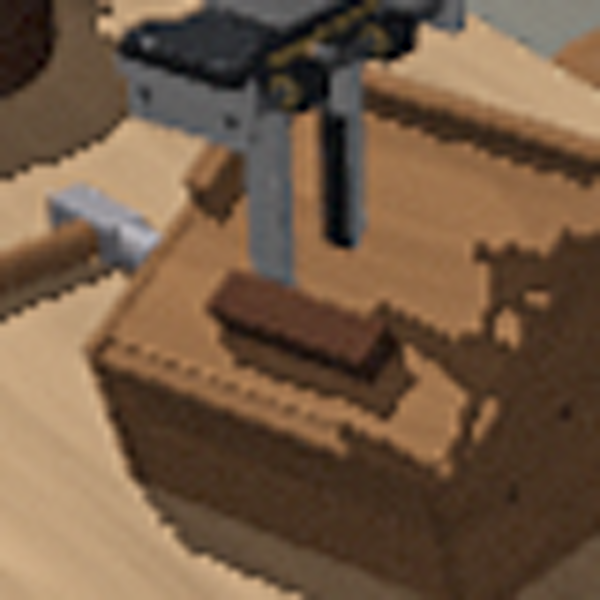

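```bash
python3 - <<'E'
from h import *
print('tipmid',proj('side2.png',[.5372,.2069,.152]))
c,s=np.cos(.352),np.sin(.352)
for d in(-.020,.020):print(proj('side2.png',[.5372+d*c,.2069+d*s,.152]))
for z in(.12,.125,.13):print(z,atz('top1.png',248.3,230.8,z).round(4),atz('side2.png',280.8,219.9,z).round(4))
im=cv2.imread('pics/top1.png')
g=im[215:250,225:275].astype(int)
m=(g.sum(2)<150)
print('\n'.join(''.join('#' if v else '.' for v in r) for r in m)); print(g[15,20:30])
E
```

```text
tipmid [280.7 212. ]
[277.2 214.2]
[284.2 209.8]
0.12 [0.5303 0.2067 0.12  ] [0.537  0.2079 0.12  ]
0.125 [0.5296 0.2059 0.125 ] [0.5323 0.2001 0.125 ]
0.13 [0.5289 0.205  0.13  ] [0.5276 0.1922 0.13  ]
..................................................
..................................................
..................................................
..................................................
..................................................
..................................................
..................................................
....................................##............
...............................#.....#............
............................#........##...........
..........................#.#.........##..........
......................................##..........
......................................##..........
..................##..............................
.......................................#..........
..................................................
.........#.#........................#.............
..............................
[... 308 characters left out ...]
..................
..................................................
..................................................
..................................................
..................................................
..................................................
..................................................
..................................................
..................................................
..................................................
..................................................
..................................................
[[30 49 79]
 [32 51 79]
 [30 50 78]
 [33 51 80]
 [30 49 79]
 [30 50 78]
 [31 50 79]
 [29 46 76]
 [29 48 78]
 [33 51 79]]
```

Call:
servo_tool([
  [0.57, -0.3, -0.4, -1, 0],
  [0.57, -0.3, -0.4, -2, 0],
  [0.57, -0.3, -0.4, -2.4, 0],
  [0.57, -0.3, -0.4, -2.7, 0],
  [0.57, -0.3, -0.4, -2.9, 0],
  [0.57, -0.3, -0.4, -2.9, 0],
])

```text
time_s: 4.55
ee_pos: [0.5342, 0.2029, 0.3206]
eef_rot: [-3.142, -0.0, 1.924]
force: [0.3, -0.4, 0.6]
grip_width: 0.0401
grip_force: 0.0
```

Call:
servo_tool([
  [0.57, 0, 0, -0.15, 0],
  [0.57, 0, 0, -0.3, 0],
  [0.57, 0, 0, -0.4, 0],
  [0.57, 0, 0, -0.4, 0],
])

```text
time_s: 5.05
ee_pos: [0.5342, 0.2028, 0.318]
eef_rot: [3.14, 0.0, 1.924]
force: [-4.3, -1.3, 11.9]
grip_width: 0.0401
grip_force: 6.7
```

Call:
servo_tool([
  [0.57, 0, 0, 0.15, 0],
  [0.63, 0, 0, 0.15, 0],
  [0.63, 0, 0, 0.15, 0],
  [0.63, 0, 0, 0.0, 0],
  [0.63, 0, 0, -0.1, 0],
  [0.63, 0, 0, -0.1, 0],
], squeeze=5)

```text
time_s: 5.8
ee_pos: [0.5344, 0.2029, 0.3167]
eef_rot: [3.139, 0.0, 1.924]
force: [0.6, 0.7, 10.2]
grip_width: 0.0346
grip_force: 5.7
```

Call:
servo_tool([
  [0.8, 0, 0, 0.05, 0],
  [0.8, 0, 0, 0.05, 0],
  [0.8, 0, 0, 0.05, 0],
  [0.8, 0, 0, 0.05, 0],
], squeeze=10)

```text
time_s: 6.3
ee_pos: [0.5349, 0.2031, 0.3172]
eef_rot: [3.136, 0.0, 1.924]
force: [9.3, 4.2, 4.5]
grip_width: 0.0309
grip_force: 10.2
```

```bash
python3 - <<'E'
from h import *
for n in('top','side'): snap(n,n+'3.png')
s=[280,217]
cv2.imwrite('pics/crop4.png',cv2.resize(cv2.imread('pics/side3.png')[177:257,240:320],(600,600),interpolation=cv2.INTER_CUBIC))
o=ctrl.get_obs();print(o['ee_pos'],o['grip_width'],o['force'],o['grip_force'])
E
```

```text
[0.5348784  0.20307299 0.31722242] 0.03083057853430991 [8.56322553 3.25473696 3.71182073] 10.183240917976946
```

View pics/crop4.png

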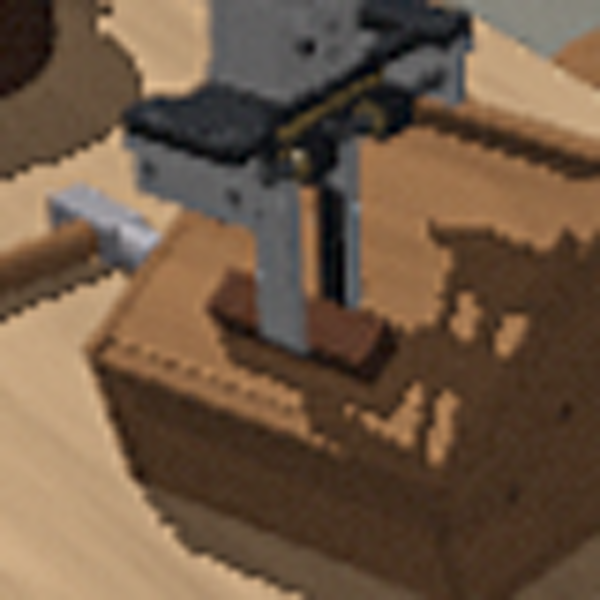

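Call:
servo_tool([
  [0.8, 0.1, 0.03, 0, 0],
  [0.8, 0.2, 0.07, 0, 0],
  [0.8, 0.2, 0.07, 0, 0],
])

```text
time_s: 6.78
ee_pos: [0.5362, 0.2036, 0.3168]
eef_rot: [3.141, 0.0, 1.924]
force: [-0.9, 0.1, 9.1]
grip_width: 0.0309
grip_force: 10.9
```

Call:
servo_tool([
  [0.9, 0, 0, 0.05, 0],
  [0.9, 0, 0, 0.1, 0],
  [0.9, 0, 0, 0.2, 0],
  [0.9, -0.05, 0, 0.3, 0],
  [0.9, -0.1, -0.03, 0.4, 0],
  [0.9, -0.1, -0.03, 0.4, 0],
], squeeze=30)

```text
time_s: 7.52
ee_pos: [0.535, 0.2032, 0.3201]
eef_rot: [-3.141, -0.0, 1.924]
force: [-1.1, -0.3, -1.9]
grip_width: 0.0301
grip_force: 26.8
```

Call:
servo_tool([
  [0.9, -0.05, -0.02, 0.1, 0],
  [0.9, -0.1, -0.04, 0.2, 0],
  [0.9, -0.15, -0.05, 0.3, 0],
  [0.9, -0.15, -0.05, 0.3, 0],
])

```text
time_s: 8.02
ee_pos: [0.5336, 0.2026, 0.3234]
eef_rot: [3.141, 0.0, 1.923]
force: [-2.4, -2.1, 0.6]
grip_width: 0.0287
grip_force: 30.9
```

```bash
python3 - <<'E'
from h import *
for n in('top','side'): snap(n,n+'4.png')
cv2.imwrite('pics/crop5.png',cv2.resize(cv2.imread('pics/side4.png')[177:257,240:320],(600,600),interpolation=cv2.INTER_CUBIC))
o=ctrl.get_obs();print(o['ee_pos'],o['grip_width'],o['force'],o['grip_force'],o['moment'])
E
```

```text
[0.53366268 0.20263238 0.32325175] 0.0285784648914585 [-1.55970372 -3.04621735  0.18069552] 31.06403723359108 [-0.4897607  -0.05892152 -0.14120253]
```

View pics/crop5.png

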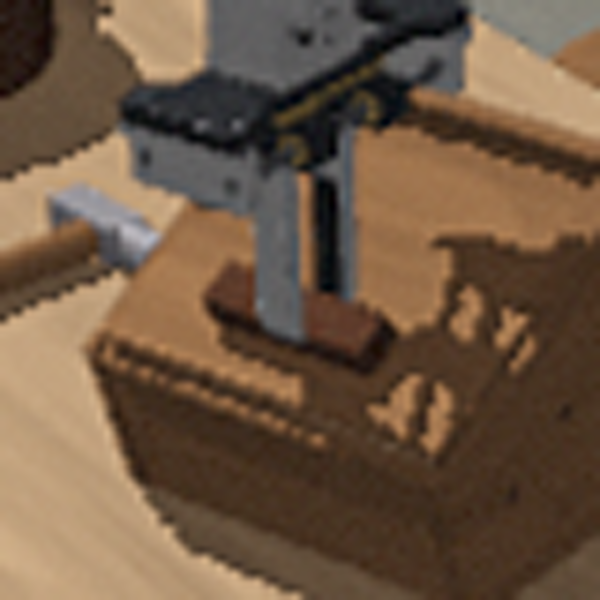

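Call:
servo_tool([
  [0.9, -0.05, -0.02, 0.08, 0],
  [0.9, -0.45, -0.17, -0.17, 0],
  [0.9, -0.86, -0.32, -0.42, 0],
  [0.9, -1.67, -0.62, -0.92, 0],
  [0.9, -2.48, -0.92, -1.42, 0],
  [0.9, -3.29, -1.22, -1.92, 0],
  [0.9, -3.29, -1.22, -1.92, 0],
])

```text
time_s: 9.0
ee_pos: [0.5001, 0.1903, 0.3034]
eef_rot: [-3.14, 0.0, 1.924]
force: [-2.3, -3.3, -0.4]
grip_width: 0.0284
grip_force: 30.0
```

Call:
servo_tool([
  [0.9, -0.8, -0.35, -0.5, 0],
  [0.9, -1.6, -0.7, -1.0, 0],
  [0.9, -2.4, -1.0, -1.5, 0],
  [0.9, -3.2, -1.3, -2.0, 0],
  [0.9, -4.0, -1.6, -2.45, 0],
  [0.9, -4.6, -1.8, -2.8, 0],
  [0.9, -4.6, -1.8, -2.8, 0],
])

```text
time_s: 9.88
ee_pos: [0.4541, 0.1723, 0.276]
eef_rot: [-3.141, 0.0, 1.924]
force: [-4.4, -2.4, 5.2]
grip_width: 0.0285
grip_force: 32.1
```

```bash
python3 - <<'E'
from h import *
for n in('top','side'): snap(n,n+'5.png')
a=cv2.imread('pics/side5.png')[160:280,215:335];b=cv2.imread('pics/top5.png')[170:290,185:305]
cv2.imwrite('pics/crop6.png',cv2.resize(np.hstack([a,b]),(800,400),interpolation=cv2.INTER_CUBIC))
E
```

```text
(no output)
```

View pics/crop6.png

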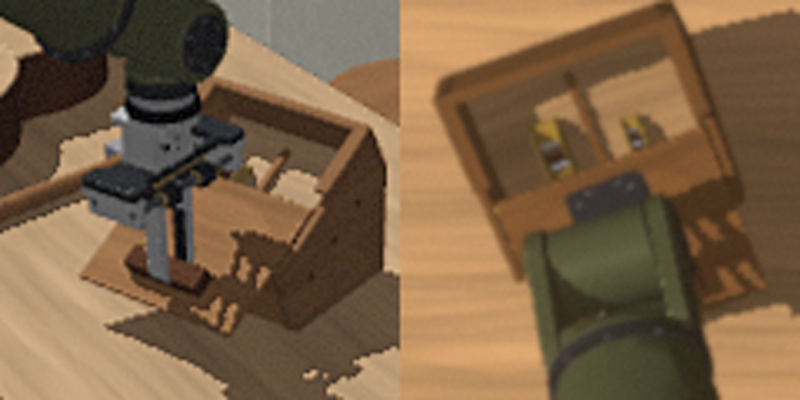

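Call:
servo_tool([
  [0.95, 0, 0, 0.4, 0],
  [0.95, 0, 0, 1, 0],
  [0.95, 0, 0, 1.8, 0],
  [0.95, 0, 0, 2.6, 0],
  [0.95, 0, 0, 3.4, 0],
  [0.95, 0, 0, 4.2, 0],
  [0.95, 0, 0, 5.0, 0],
  [0.95, 0, 0, 6, 0],
  [0.95, 0, 0, 7, 0],
  [0.95, 0, 0, 8, 0],
  [0.95, 0, 0, 8.5, 0],
  [0.95, 0, 0, 8.5, 0],
], squeeze=45)

```text
time_s: 11.48
ee_pos: [0.4548, 0.1725, 0.3612]
eef_rot: [3.141, 0.0, 1.924]
force: [-0.2, 0.3, -0.8]
grip_width: 0.028
grip_force: 41.4
```

```bash
python3 - <<'E'
from h import *
for n in('top','side'): snap(n,n+'6.png')
a=cv2.imread('pics/side6.png')[120:300,175:355]
cv2.imwrite('pics/crop7.png',cv2.resize(a,(540,540),interpolation=cv2.INTER_CUBIC))
E
```

```text
(no output)
```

View pics/crop7.png

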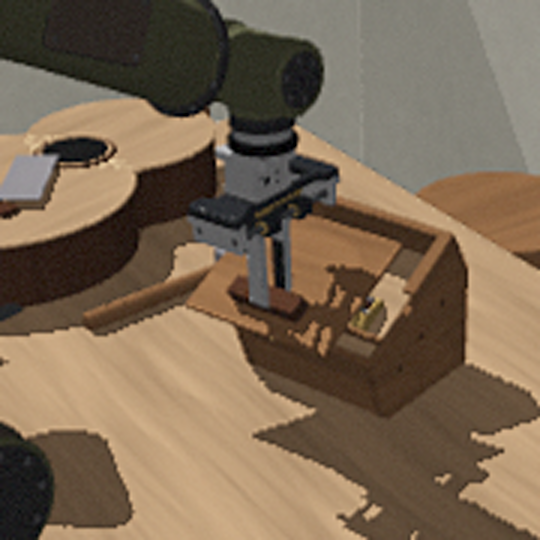

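Call:
servo_tool([
  [0.95, -2, -1, 0, 0],
  [0.95, -5, -3, 0, 0],
  [0.95, -8, -5, 0, 0],
  [0.95, -10.5, -7.2, 0, 0],
  [0.95, -10.5, -7.2, -2, 0],
  [0.95, -10.5, -7.2, -5, 0],
  [0.95, -10.5, -7.2, -8, 0],
  [0.95, -10.5, -7.2, -10.5, 0],
  [0.95, -10.5, -7.2, -11.5, 0],
  [0.95, -10.5, -7.2, -12, 0],
  [0.95, -10.5, -7.2, -12, 0],
])

```text
time_s: 12.95
ee_pos: [0.3499, 0.1005, 0.2413]
eef_rot: [3.141, 0.0, 1.924]
force: [0.3, -0.6, -1.8]
grip_width: 0.0282
grip_force: 41.4
```

```bash
python3 - <<'E'
from h import *
for n in('top','side'): snap(n,n+'7.png')
a=cv2.imread('pics/side7.png')[170:320,150:300]
cv2.imwrite('pics/crop8.png',cv2.resize(a,(600,600),interpolation=cv2.INTER_CUBIC))
E
```

```text
(no output)
```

View pics/crop8.png

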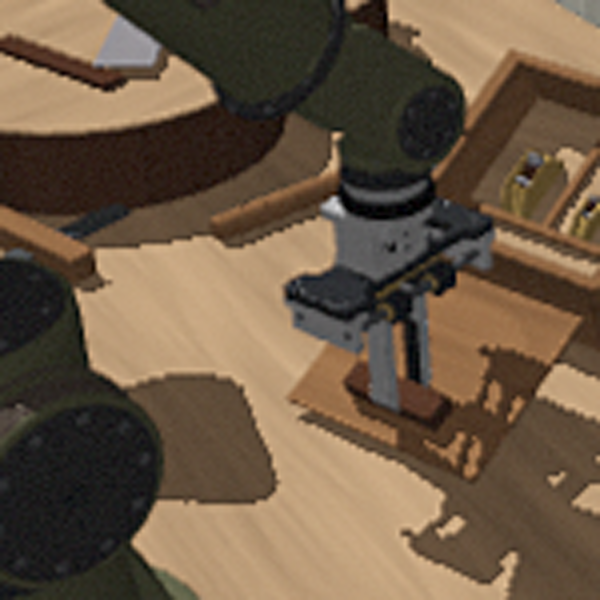

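Call:
servo_tool([
  [0.95, 0, 0, -0.2, 0],
  [0.95, 0, 0, -0.4, 0],
  [0.95, 0, 0, -0.6, 0],
  [0.95, 0, 0, -0.8, 0],
  [0.95, 0, 0, -0.8, 0],
], squeeze=20)

```text
time_s: 13.68
ee_pos: [0.3497, 0.1005, 0.2328]
eef_rot: [-3.141, -0.0, 1.924]
force: [-0.6, 0.3, -2.7]
grip_width: 0.0287
grip_force: 18.2
```

Call:
servo_tool([
  [0.95, 0, 0, -0.15, 0],
  [0.95, 0, 0, -0.3, 0],
  [0.95, 0, 0, -0.45, 0],
  [0.95, 0, 0, -0.6, 0],
  [0.95, 0, 0, -0.6, 0],
])

```text
time_s: 14.3
ee_pos: [0.3505, 0.1007, 0.2276]
eef_rot: [3.138, 0.0, 1.924]
force: [2.5, 0.2, 5.2]
grip_width: 0.0284
grip_force: 18.5
```

Call:
servo_tool([
  [0.95, 0, 0, -0.15, 0],
  [0.95, 0, 0, -0.3, 0],
  [0.95, 0, 0, -0.4, 0],
  [0.95, 0, 0, -0.5, 0],
  [0.95, 0, 0, -0.5, 0],
], squeeze=12)

```text
time_s: 14.92
ee_pos: [0.3497, 0.1005, 0.2218]
eef_rot: [-3.141, -0.0, 1.924]
force: [0.6, -0.0, 0.9]
grip_width: 0.0265
grip_force: 11.6
```

Call:
servo_tool([
  [0.95, 0, 0, -0.1, 0],
  [0.95, 0, 0, -0.2, 0],
  [0.95, 0, 0, -0.3, 0],
  [0.95, 0, 0, -0.3, 0],
])

```text
time_s: 15.42
ee_pos: [0.3497, 0.1005, 0.2188]
eef_rot: [-3.141, -0.0, 1.924]
force: [-0.3, 0.4, -0.4]
grip_width: 0.0263
grip_force: 11.8
```

Call:
servo_tool([
  [0.95, 0, 0, -0.1, 0],
  [0.95, 0, 0, -0.2, 0],
  [0.95, 0, 0, -0.3, 0],
  [0.95, 0, 0, -0.3, 0],
])

```text
time_s: 15.92
ee_pos: [0.3497, 0.1005, 0.2159]
eef_rot: [-3.141, -0.0, 1.924]
force: [1.6, 0.9, -0.8]
grip_width: 0.0259
grip_force: 12.0
```

Call:
servo_tool([
  [0.95, 0, 0, -0.1, 0],
  [0.95, 0, 0, -0.2, 0],
  [0.95, 0, 0, -0.3, 0],
  [0.95, 0, 0, -0.3, 0],
])

```text
time_s: 16.42
ee_pos: [0.3498, 0.1005, 0.2134]
eef_rot: [3.141, 0.0, 1.924]
force: [-3.9, -1.3, 13.3]
grip_width: 0.0258
grip_force: 12.0
```

Call:
servo_tool([
  [0.95, 0, 0, 0.1, 0],
  [0.65, 0, 0, 0.1, 0],
  [0.4, 0, 0, 0.1, 0],
  [0.4, 0, 0, 0.1, 0],
  [0.4, 0, 0, 2, 0],
  [0.4, 0, 0, 5, 0],
  [0.4, 0, 0, 10, 0],
  [0.4, 0, 0, 16, 0],
  [0.4, -3, 4, 20, 0],
  [0.4, -3, 8, 22, 0],
  [0.4, -3, 14, 22, 0],
  [0.4, -3, 20, 22, 0],
  [0.4, -3, 20, 22, 0],
])

```text
time_s: 18.05
ee_pos: [0.3192, 0.3032, 0.4322]
eef_rot: [-3.14, 0.0, 1.928]
force: [-0.2, -1.0, 0.7]
grip_width: 0.0566
grip_force: 0.0
```

```bash
cat > look.py <<'E'
from h import *
import sys
k=sys.argv[1]
for n in('top','side'): snap(n,n+k+'.png')
def blobs(f,mask,amin=6):
    n,l,s,c=cv2.connectedComponentsWithStats(mask.astype(np.uint8))
    return [(c[i].round(1).tolist(),s[i].tolist()) for i in range(1,n) if s[i,4]>=amin]
E
cat > l8.py <<'E'
from look import *
for f in('top8.png','side8.png'):
    im=cv2.imread('pics/'+f); h=cv2.cvtColor(im,cv2.COLOR_BGR2HSV)
    # brass: yellowish hue, saturated
    m=(h[...,0]>=19)&(h[...,0]<=32)&(h[...,1]>95)&(h[...,2]>60)
    c=proj(f,[.56,.2,.1]).astype(int); M=np.zeros_like(m); M[c[1]-50:c[1]+50,c[0]-60:c[0]+60]=1
    print(f,blobs(f,m&M))
    b=(h[...,0]<12)&(h[...,2]<105)&(h[...,2]>40)&(h[...,1]>110)
    c=proj(f,[.36,.1,.02]).astype(int); M=np.zeros_like(m); M[c[1]-35:c[1]+35,c[0]-45:c[0]+45]=1
    print('bar',c,blobs(f,b&M,15))
E
python3 l8.py 8
```

```text
top8.png [([255.1, 206.8], [252, 205, 7, 6, 20]), ([228.8, 209.0], [225, 206, 9, 8, 46]), ([257.9, 215.3], [255, 212, 6, 7, 22]), ([234.4, 223.1], [229, 220, 11, 7, 44])]
bar [286 288] [([283.5, 293.8], [274, 289, 20, 10, 61])]
side8.png [([281.8, 216.8], [275, 209, 16, 15, 103]), ([297.2, 224.7], [293, 219, 10, 11, 44])]
bar [253 273] [([246.2, 272.0], [237, 267, 19, 11, 86]), ([256.5, 277.2], [252, 275, 10, 6, 20])]
```

```bash
python3 - <<'E'
from h import *
print(ctrl.get_obs()['qpos'].round(2))
for z in(.105,.115,.12):print(z,'L',atz('top8.png',231.6,216,z).round(4),'S',atz('top8.png',256.5,211,z).round(4), 'Lside',atz('side8.png',281.8,216.8,z).round(4))
print(tri('top8.png',(231.6,216),'side8.png',(281.8,216.8)))
print('model mid',proj('top8.png',[.579,.2605,.106]),proj('side8.png',[.579,.2605,.106]))
f='top8.png';im=cv2.imread('pics/'+f)
big=cv2.resize(im[196:232,215:268],None,fx=1,fy=1)
h=cv2.cvtColor(big,cv2.COLOR_BGR2HSV)
print('\n'.join(''.join('%s'%('#' if (19<=p[0]<=32 and p[1]>95 and p[2]>60) else '+' if p[1]<70 else '-' if p[2]<70 else '.') for p in r) for r in h))
f='side8.png';h=cv2.cvtColor(cv2.imread('pics/'+f)[200:236,268:310],cv2.COLOR_BGR2HSV)
print('\n'.join(''.join('%s'%('#' if (19<=p[0]<=32 and p[1]>95 and p[2]>60) else '+' if p[1]<70 else '-' if p[2]<70 else '.') for p in r) for r in h))
# bar flat check
for s,t in [((246.2,272),(283.5,293.8))]: print(tri('side8.png',s,'top8.png',t))
E
```

```text
[ 0.67  0.03  1.77 -0.    1.34  0.32]
0.105 L [0.5785 0.2605 0.105 ] S [0.593  0.1847 0.105 ] Lside [0.5665 0.2494 0.105 ]
0.115 L [0.5768 0.2585 0.115 ] S [0.5912 0.1832 0.115 ] Lside [0.5569 0.2335 0.115 ]
0.12 L [0.5759 0.2575 0.12  ] S [0.5903 0.1825 0.12  ] Lside [0.5522 0.2255 0.12  ]
(array([0.57794586, 0.26357567, 0.0954385 ]), np.float64(0.004978853947998617))
model mid [231.5 215.8] [283.1 214.5]
.....................................................
.....................................................
.....................................................
.....................................................
.....................................................
.....................................................
.....................................................
.....................................................
.....................................................
......................................####...........
..............###....................#####...........
..........########...................######..........
..........########........................
[... 2181 characters left out ...]
...##--####.......
--......########............--####........
...........####.............++####........
....-.....................##..#.#.........
..........................######..........
.........................######...........
............-............######...........
.........................#####...........-
............................##...........-
....................-...................--
.......................--..............---
---....................................---
------......................-.........--..
--------.......................-.....-----
-----------..........................-----
(array([0.34133565, 0.11067073, 0.02924582]), np.float64(0.003379405351985446))
```

Call:
servo_tool([
  [0.51, 3, -0.5, 1, -10],
  [0.51, 6, -1, 1, -20],
  [0.51, 9, -1.5, 1, -30],
  [0.51, 12, -2, 1, -40],
  [0.51, 15, -2.5, 1, -50],
  [0.51, 18, -3, 1, -60],
  [0.51, 21, -3.5, 1, -70],
  [0.51, 24, -4, 1, -80],
  [0.51, 26.2, -4.2, 1, -90],
  [0.51, 26.2, -4.2, -3, -90],
  [0.51, 26.2, -4.2, -7, -90],
  [0.51, 26.2, -4.2, -9.5, -90],
  [0.51, 26.2, -4.2, -10.5, -90],
  [0.51, 26.2, -4.2, -10.5, -90],
])

```text
time_s: 19.9
ee_pos: [0.582, 0.2577, 0.3284]
eef_rot: [3.142, -0.0, 0.352]
force: [-0.5, 0.4, 1.4]
grip_width: 0.046
grip_force: 0.0
```

```bash
python3 - <<'E'
from h import *
f='side9.png'; snap('side',f); o=ctrl.get_obs(); e=o['ee_pos']; print(e,o['eef_rot'],o['grip_width'])
print('tip',proj(f,e-[0,0,.199]))
a=.352+np.pi/2
for d in(-.023,.023):print(proj(f,e+[d*np.cos(a),d*np.sin(a),-.199]))
h=cv2.cvtColor(cv2.imread('pics/'+f)[190:232,262:312],cv2.COLOR_BGR2HSV)
print('\n'.join(''.join('%s'%('#' if (19<=p[0]<=32 and p[1]>95 and p[2]>60) else '+' if p[1]<70 else '-' if p[2]<70 else '.') for p in r) for r in h))
E
```

```text
[0.58198021 0.25796412 0.32911799] [ 3.14156751e+00 -1.27775784e-03  3.52171357e-01] 0.04598255540429315
tip [283.9 208.7]
[289.  210.4]
[279. 207.]
.............+++++..-----++++++.++++++++..........
.............+++++-..----+++++++++++++............
.............++++--..----++++++++++++-............
............++++---...---+++++++-++------.........
............+++++--.....-+++++++------------......
...........--+++++-......+++++++---------------...
..........---++++--......+++++++------------------
..........--.+++---.......++++++.-----------------
.........---.++++--.......++++++....--------------
........---..++++--.......++++++.......-----------
........-....++++--.......++++++..........--------
.......--....++++--.......+++++..............-----
......--.....+++++-.......++++++................--
....---......++++--.......+++++...................
.....-.......++++--.......++++++..................
.....--......++++--.......++++++..................
....--......--+++--.......++++++.....---..........
...-......-.-.+++-........++++++..................
...-...........+....++.#..+++++..
[... 490 characters left out ...]
###########......-...................
..............#########......--....+++............
.............##########......-...##-++##..........
....----.....#########...........#---####.........
.-....--......#######......-......---###........-.
.-...............####......-....#.++.###........-.
-.........................-....###+####........-.-
...............................#######........-..-
...............................#######.......-..-.
..................-......-.....######.............
...............................######...........-.
-........................---......##.......--.-..-
----.......................----..............--..-
------........................----................
```

Call:
servo_tool([
  [0.51, -0.1, 0.2, -0.8, 0],
  [0.51, -0.1, 0.2, -1.4, 0],
  [0.51, -0.1, 0.2, -2, 0],
  [0.51, -0.1, 0.2, -2.4, 0],
  [0.51, -0.1, 0.2, -2.6, 0],
  [0.51, -0.1, 0.2, -2.6, 0],
])

```text
time_s: 20.7
ee_pos: [0.5808, 0.2605, 0.3019]
eef_rot: [-3.142, 0.0, 0.353]
force: [0.0, 0.6, 0.6]
grip_width: 0.0462
grip_force: 0.0
```

No contact; close.

Call:
servo_tool([
  [0.65, 0, 0, 0, 0],
  [0.72, 0, 0, 0, 0],
  [0.9, 0, 0, 0, 0],
  [0.9, 0, 0, 0, 0],
  [0.9, 0, 0, 0, 0],
], squeeze=12)

```text
time_s: 21.32
ee_pos: [0.5808, 0.2607, 0.3023]
eef_rot: [-3.141, -0.001, 0.353]
force: [0.3, 4.7, 4.4]
grip_width: 0.026
grip_force: 11.9
```

Call:
servo_tool([
  [0.95, 0, -0.05, 0.2, 0],
  [0.95, 0, -0.05, 0.6, 0],
  [0.95, 0, -0.05, 1.4, 0],
  [0.95, 0, -0.05, 2.5, 0],
  [0.95, 0, 0, 4, 0],
  [0.95, 0, 0, 7, 0],
  [0.95, 0, 0, 10, 0],
  [0.95, 0, 0, 12, 0],
  [0.95, 0, 0, 12, 0],
], squeeze=25)

```text
time_s: 22.45
ee_pos: [0.5806, 0.2605, 0.4242]
eef_rot: [-3.142, -0.004, 0.353]
force: [0.4, 0.7, -2.7]
grip_width: 0.0261
grip_force: 24.8
```

Call:
servo_tool([
  [0.95, -0.5, -3, 0, 0],
  [0.95, -1.2, -7, 0, 0],
  [0.95, -2, -12, 0, 0],
  [0.95, -3, -17, 0, 0],
  [0.95, -4, -22, 0, 0],
  [0.95, -5, -27, 0, 0],
  [0.95, -6, -32, 0, 0],
  [0.95, -6.6, -37, 0, 0],
  [0.95, -7.2, -42, 0, 0],
  [0.95, -7.8, -47, 0, 0],
  [0.95, -8.4, -52, 0, 0],
  [0.95, -9, -57, 0, 0],
  [0.95, -9.5, -61, 0, 0],
  [0.95, -9.7, -63.5, 0, 0],
  [0.95, -9.7, -64.2, 0, 0],
  [0.95, -9.7, -64.2, -6, 0],
  [0.95, -9.7, -64.2, -11, 0],
  [0.95, -9.7, -64.2, -15, 0],
  [0.95, -9.7, -64.2, -17, 0],
  [0.95, -9.7, -64.2, -17, 0],
])

```text
time_s: 24.95
ee_pos: [0.4839, -0.381, 0.2514]
eef_rot: [-3.14, 0.001, 0.353]
force: [-0.1, -0.5, -1.2]
grip_width: 0.0258
grip_force: 24.8
```

```bash
python3 - <<'E'
from h import *
f='side10.png'; snap('side',f);snap('top','top10.png'); o=ctrl.get_obs(); e=o['ee_pos']; print(e,o['grip_width'],o['force'])
t=e-[0,0,.199];c=proj(f,t);print('tip',c)
x,y=c.astype(int)
print('mat',proj(f,[.484,-.381,.005]))
h=cv2.cvtColor(cv2.imread('pics/'+f)[y-20:y+22,x-28:x+28],cv2.COLOR_BGR2HSV);print(x-28,y-20)
print('\n'.join(''.join('%s'%('#' if (19<=p[0]<=32 and p[1]>95 and p[2]>60) else '+' if p[1]<70 else '-' if p[2]<70 else '.') for p in r) for r in h))
E
```

```text
[ 0.48417725 -0.38150382  0.25360744] 0.02576139306361929 [-0.06963682  0.63634903 -1.50342277]
tip [380.  332.6]
mat [378.4 346.1]
352 312
....................+++++-+....---+++-##++++++......++++
....................+++++--.......-++--.+.++++-+....++++
....................+++++--.......++--++.....+---+..++++
....................+++++-.......+++++++........+--+++++
....................+++++-.......+++++++..........++++++
....................++++++.......+++++++...........+++++
...................++++++-.......+++++++............++++
....................+++++-.......+++++++...........+++++
....................+++++-.......+++++++...........+++++
...................+++++-+.......++++++............++++.
...................+++++--.......++++++.............+++.
..................++++++++.###.#.++++++.................
..................++++++--#.####.++++++.................
...................++++++#++++##.++++++.................
...................+++++-#+++++.+++++++.................
...................+++++##+++++++++++++.................
...................++++-#--++++++++++++.........
[... 733 characters left out ...]
................
..................#######.####..........................
.................############...........................
..................##########............................
....................########............................
......................#####.............................
........................###.........-...................
..................................---....-..............
...............................----.....-.......-.......
........................................................
...........................-............................
........................-...............................
...-..-................-................................
```

Call:
servo_tool([
  [0.95, 0, 0, -0.5, 0],
  [0.95, 0, 0, -1, 0],
  [0.95, 0, 0, -1.4, 0],
  [0.95, 0, 0, -1.8, 0],
  [0.95, 0, 0, -2.1, 0],
  [0.95, 0, 0, -2.1, 0],
], squeeze=10)

```text
time_s: 25.8
ee_pos: [0.484, -0.3815, 0.2312]
eef_rot: [3.141, -0.001, 0.353]
force: [1.7, 0.5, 0.8]
grip_width: 0.0258
grip_force: 10.0
```

Call:
servo_tool([
  [0.95, 0, 0, -0.15, 0],
  [0.95, 0, 0, -0.3, 0],
  [0.95, 0, 0, -0.45, 0],
  [0.95, 0, 0, -0.6, 0],
  [0.95, 0, 0, -0.6, 0],
], squeeze=7)

```text
time_s: 26.42
ee_pos: [0.4836, -0.3815, 0.2246]
eef_rot: [-3.141, 0.0, 0.353]
force: [1.0, 0.2, -0.8]
grip_width: 0.0261
grip_force: 7.0
```

Call:
servo_tool([
  [0.95, 0, 0, -0.15, 0],
  [0.95, 0, 0, -0.3, 0],
  [0.95, 0, 0, -0.45, 0],
  [0.95, 0, 0, -0.6, 0],
  [0.95, 0, 0, -0.7, 0],
  [0.95, 0, 0, -0.7, 0],
])

```text
time_s: 27.18
ee_pos: [0.4837, -0.3815, 0.2177]
eef_rot: [-3.141, 0.0, 0.353]
force: [0.8, 0.0, -1.0]
grip_width: 0.0258
grip_force: 7.0
```

```bash
python3 - <<'E'
from h import *
f='side11.png'; snap('side',f); o=ctrl.get_obs(); e=o['ee_pos']; print(e,o['grip_width'],o['force'])
t=e-[0,0,.199];c=proj(f,t);print('tip',c)
x,y=c.astype(int)
h=cv2.cvtColor(cv2.imread('pics/'+f)[y-20:y+22,x-28:x+28],cv2.COLOR_BGR2HSV);print(x-28,y-20)
print('\n'.join(''.join('%s'%('#' if (19<=p[0]<=32 and p[1]>95 and p[2]>60) else '+' if p[1]<70 else '-' if p[2]<70 else '.') for p in r) for r in h))
a=.353;m=np.array([e[0],e[1],0])
for d in(-.035,.035):
  for s in(-.013,.013): print(d,s,[proj(f,m+[d*np.cos(a)-s*np.sin(a),d*np.sin(a)+s*np.cos(a),z])-[x-28,y-20] for z in(.005,.031)])
E
```

```text
[ 0.48365055 -0.38149302  0.21771339] 0.025991114070051606 [ 0.33772571  0.5113011  -1.05693239]
tip [378.8 342.5]
350 322
.....................+++++--....---++++#-++++.......++--
.....................+++++--......+++--#.+++-+-+.....+++
.....................+++++--.......+++--+....+-+-+...+++
.....................+++++--.......++++++.......+--+++++
.....................+++++-........++++++.........+-++++
.....................+++++-.......+++++++...........++++
.....................+++++-.......+++++++...........++++
.....................+++++-.......+++++++...........++++
.....................++++++.......+++++++...........++++
....................++++++-.......++++++............++++
....................++++++-.......++++++............+++.
....................++++++-..+....++++++..............+.
....................+++++-+##+++.+++++++................
....................++++++##.+++++++++++................
....................+++++-#.-+++++++++++................
....................+++++#.----+++++++++................
....................++++##.------+++++++................
........
[... 940 characters left out ...]
....................
.......---..............................-...............
........---.............................-...............
........-...............................................
.....................-..................................
........................................................
........................................................
........................................................
............-...........................................
-0.035 -0.013 [array([26.6, 33.7]), array([27.3, 26.6])]
-0.035 0.013 [array([18.2, 29.7]), array([18.8, 22.7])]
0.035 -0.013 [array([38.5, 18.8]), array([39.3, 11.8])]
0.035 0.013 [array([30.2, 15.2]), array([30.9,  8.2])]
```

Call:
servo_tool([
  [0.95, 0, 0, -0.1, 0],
  [0.95, 0, 0, -0.2, 0],
  [0.95, 0, 0, -0.3, 0],
  [0.95, 0, 0, -0.3, 0],
])

```text
time_s: 27.72
ee_pos: [0.4837, -0.3815, 0.2148]
eef_rot: [-3.141, 0.0, 0.353]
force: [0.2, 0.0, -1.0]
grip_width: 0.0262
grip_force: 7.0
```

Call:
servo_tool([
  [0.95, 0, 0, -0.1, 0],
  [0.95, 0, 0, -0.2, 0],
  [0.95, 0, 0, -0.3, 0],
  [0.95, 0, 0, -0.3, 0],
])

```text
time_s: 28.22
ee_pos: [0.4838, -0.3814, 0.2127]
eef_rot: [3.141, -0.0, 0.353]
force: [-1.2, 3.3, 8.5]
grip_width: 0.026
grip_force: 7.0
```

Call:
servo_tool([
  [0.95, 0, 0, 0, 0],
  [0.68, 0, 0, 0.05, 0],
  [0.6, 0, 0, 0.05, 0],
  [0.45, 0, 0, 0.05, 0],
  [0.45, 0, 0, 0.05, 0],
  [0.45, 0, 0, 1, 0],
  [0.45, 0, 0, 4, 0],
  [0.45, 0, 0, 9, 0],
  [0.45, 0, 0, 15, 0],
  [0.45, 0, 5, 20, 0],
  [0.45, 0, 11, 22, 0],
  [0.45, 0, 17, 22, 0],
  [0.45, 0, 23, 22, 0],
  [0.45, 0, 23, 22, 0],
])

```text
time_s: 29.98
ee_pos: [0.4835, -0.1484, 0.4332]
eef_rot: [3.141, -0.001, 0.357]
force: [0.5, 0.3, 0.4]
grip_width: 0.0515
grip_force: 0.0
```

```bash
python3 - <<'E'
from h import *
f='side12.png'; snap('side',f);snap('top','top12.png'); o=ctrl.get_obs(); print(o['ee_pos'],o['grip_width'],o['time_s'])
x,y=350,322
h=cv2.cvtColor(cv2.imread('pics/'+f)[y:y+42,x:x+56],cv2.COLOR_BGR2HSV)
print('\n'.join(''.join('%s'%('#' if (19<=p[0]<=32 and p[1]>95 and p[2]>60) else '+' if p[1]<70 else '-' if p[2]<70 else '.') for p in r) for r in h))
f='top12.png';c=proj(f,[.4837,-.3815,.03]);print(c);x,y=c.astype(int)-20
h=cv2.cvtColor(cv2.imread('pics/'+f)[y:y+40,x:x+40],cv2.COLOR_BGR2HSV)
print('\n'.join(''.join('%s'%('#' if (19<=p[0]<=32 and p[1]>95 and p[2]>60) else '+' if p[1]<70 else '-' if p[2]<70 else '.') for p in r) for r in h))
d=cv2.absdiff(cv2.imread('pics/side12.png'),cv2.imread('pics/side8.png')).max(2)
print('lid diff',d[255:285,215:285].max(), (d[255:285,215:285]>40).sum())
E
```

```text
[ 0.48369043 -0.15114604  0.43270972] 0.05174552522783734 30.075
........................................................
........................................................
........................................................
........................................................
........................................................
........................................................
........................................................
........................................................
.....................................-..................
.........................................-..............
....................--...................--.............
....................--..................................
...................-.....-.-#++...............-.........
...........................##+++++......................
..........................##++++++++....................
.................--......##..++++++.#...................
........................###.-.+++++###..................
.....................--.###..-..++.###..................
.........
[... 2329 characters left out ...]
....##.+++++.#.............
.................##.+++.###.............
.................###....####............
..................##########............
..................##########............
..................##########............
...................##########...........
....................########............
....................########............
....................#####...............
.....................#..................
........................................
........................................
........................................
........................................
........................................
........................................
lid diff 115 354
```

```bash
python3 - <<'E'
from h import *
for f in('side12.png','top12.png'):
    h=cv2.cvtColor(cv2.imread('pics/'+f),cv2.COLOR_BGR2HSV)
    b=(h[...,0]<12)&(h[...,2]<105)&(h[...,2]>40)&(h[...,1]>110)
    c=proj(f,[.36,.1,.02]).astype(int); M=np.zeros_like(b); M[c[1]-35:c[1]+35,c[0]-45:c[0]+45]=1
    n,l,s,k=cv2.connectedComponentsWithStats((b&M).astype(np.uint8)); print(f,[(k[i].round(1),s[i]) for i in range(1,n) if s[i,4]>14])
a=.352;c=np.array([.3498,.1005,0]);R=lambda x,y,z:c+[x*np.cos(a)-y*np.sin(a),x*np.sin(a)+y*np.cos(a),z]
for f in('side12.png','top12.png'):
    print(f,'bar corners',[proj(f,R(x,y,.027)).tolist() for x,y in((-.013,-.048),(-.013,.048),(.013,.048),(.013,-.048))],'lid',[proj(f,R(x,y,.007)).tolist() for x,y in((-.038,-.101),(-.038,.101),(.13,.101),(.13,-.101))])
e=cv2.Canny(cv2.imread('pics/side12.png'),60,140)[235:300,205:310]
print('\n'.join(''.join('#' if v else '.' for v in r) for r in e))
E
```

```text
side12.png [(array([248.2, 273.8]), array([237, 268,  25,  13, 154], dtype=int32))]
top12.png [(array([284.9, 293. ]), array([272, 286,  26,  13, 101], dtype=int32))]
side12.png bar corners [[259.2, 280.0], [237.0, 270.2], [242.2, 266.6], [264.3, 276.1]] lid [[267.3, 294.6], [220.6, 273.4], [253.5, 251.4], [298.7, 269.7]]
top12.png bar corners [[302.4, 290.0], [273.6, 300.9], [270.8, 293.1], [299.5, 282.2]] lid [[321.2, 291.6], [261.3, 314.4], [243.4, 264.8], [302.7, 242.4]]
..................................................#.......................###.....###......###.#..##.....
...................................................#........................####....###.......#...#......
...................................................#...........................###.....###.......##......
...................................................#..............................###....#####..##.......
....................................................#...............................####........#........
....................................................#..................................###
[... 5569 characters left out ...]
............####..###...##......................................
...........##...........................................###....##........................................
........###...............................................######.........................................
########.................................................................................................
.........................................................................................................
.........................................................................................................
.........................................................................................................
```

```bash
python3 -c "
from station import ctrl
print(ctrl.hand_in())"
```

```text
the job is handed in; nothing more can be done
None
```

I've handed the job in at about 30 s: the lid lies flat on the bare bench with its bar up, and the large plane sits on its sole at the middle of the cork mat. I checked both against the last camera pictures. The small plane stayed in the till and nothing was dropped; I steered clear of the glue, tin and hammer but did not re-measure them or the small plane. The hand-in returned no verdict.

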